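# Clear the vice and clamp the next bearing block

## Task

A sawn-off bar end has been left lying in the bench vice: take it out and put it in the scrap bin. Then take the bored rectangular block from the blanks tray, set it down gently (do not let it fall) on the vice bed lengthwise between the jaws, near the middle of their width, and slide the moving jaw up (it has a knob to push by) until the block is gripped square between the jaws. Do not disturb the other things on the bench.

Things in the scene. Friction and masses are not known exactly. Their poses are not given: they have to be found in the camera images.
- vice_bed (a point): Point on the flat bed of the blue vice (bolted down), 45 mm above the bench, midway between the jaw faces when fully open. x points from the sliding jaw to the fixed jaw (closing direction, roughly away from the robot), y along the jaw width, z up. Fixed jaw face at x = +28 mm, sliding jaw face at x = -28 mm plus the jaw joint value. The channel is open at both ends in y.
- fixed_jaw (a point): Middle of the fixed jaw's top edge at its face. Both jaws are 100 mm wide, 30 mm thick, tops 42 mm above the bed. Starting gap between the faces is 49 to 56 mm: fingers do not fit between a jaw and the sides of what lies there, but do fit at its two ends. Axes as vice_bed.
- jaw (a joint): Travel of the sliding jaw, in m: 0 fully open (gap 56 mm), growing as it closes (gap = 56 mm minus the value); 0.016 when it just grips the 40 mm wide block; at most 0.05. It slides with about 3 N of friction and stays where it is left.
- jaw_knob (a point): Point on the axis of the upright round steel knob on the sliding jaw's carriage, 22 mm diameter; it stands from 42 mm below to 20 mm above this point, which is 100 mm above the bench, 72 mm behind the sliding jaw's face. It moves with the jaw; axes as the vice's.
- offcut_center (a point): Centre of the sawn-off solid square steel bar end, 30 x 30 mm and 58 mm long (length along its y axis), 0.25 to 0.45 kg, lying on the vice bed with its length roughly along the jaws.
- bin_in (a point): Centre of the inner floor (4 mm above the bench) of the open grey sheet-steel scrap bin, outside 210 mm (x) by 160 mm (y) by 65 mm high, walls 4 mm, heavy. A 90 x 16 x 5 mm scrap strip lies flat in it along one long wall. The bin stands on one side of the vice, the tray on the other, either way round.
- tray_apron (a point): Centre of the clear apron of the blanks tray, on its 4 mm dark steel base plate (fixed): room to put a part down, free 80 mm each way in x, plate 80 mm wide in y. x runs from here along the tray's two bays, centred 121 and 199 mm from here; each is 72 mm long in x between upright end plates 6 mm thick, 46 mm high, and open at both sides in y.
- block_center (a point): Centre of the plain aluminium bearing block, 62 mm long (x), 40 wide (y), 38 high (z), a 24 mm dark bore in its long sides, 0.2 to 0.4 kg. In one of the tray's bays, length along the tray's x, ends close to the end plates: there only its long sides can be gripped, in the vice only its ends, so it must be put down between (the apron serves) and taken again.
- stub_center (a point): Bystander: centre of a plain round steel stub, 40 mm diameter, 38 mm high, standing in the tray's other bay. Leave it.
- screwdriver: Bystander: screwdriver lying on the bench on the robot's side of the vice, a little to the left, handle towards the robot; origin on its underside. Leave it.
- sleeve: Bystander: pipe sleeve, 48 mm diameter, 55 mm high, standing on the bench beyond the vice; origin at its underside centre. Leave it.

How it is judged:
By the outcome, as a careful person would: the job done as asked, in the order asked, and still so for the second after the job is handed in, with the robot touching nothing.
It also fails if it takes over 72 s, if anything falls off the work surface, if the arm or the gripper's body presses on something with over 40 N, if the wrist force passes 120 N, or if a joint passes its speed limit or range.

## Robot

A 7-joint arm with a two-finger parallel gripper is mounted at the origin on the work surface. World frame = base frame: x ahead of the robot, y to its left, z up, the work surface at z = 0. Lengths are in m, angles in rad, forces in N, time in s.
With the tool pointing down it reaches from about 0.425 to 0.925 m from the base axis. Payload 6.8 kg.
Tool frame: the origin (TCP) lies at the very end of the fingers, on their centre line; the grasp point (between the pads) lies bot.grip_point_offset behind it (bot.grip_point_offset is the distance from the TCP to the grasp point, in m); z points along the fingers, y is the line along which they close (so a half turn about z gives the same grasp; the last joint's range is limited). The gripper opens to 85 mm and grips with 20 to 120 N. Pads are 22 mm wide; open, the fingers measure 114 mm over their backs; the gripper's body (76 mm by 85 mm) begins 54 mm behind the grasp point. The pads swing forward as they close: fully open they stand 13 mm farther back than shut.
Start: joints at [-1.221, 0.477, 0.022, 1.555, -0.011, 1.109, -0.083], TCP at [0.298, 0.606, 0.231] pointing down, gripper open.
Joint ranges: [-2.96, 2.96], [-0.34, 2.1], [-1.41, 1.46], [0.24, 2.44], [-1.37, 4.51], [0.17, 1.92], [-2.96, 2.96]. Speed limits (rad/s): [2.39, 2.39, 3.14, 3.14, 3.14, 3.14, 3.14].

## Interface

Orientations are given as a unit quaternion [w, x, y, z].
In Python, from station import bot, imaging gives the robot as it stands. The module is installed in compiled form; this text tells all that it offers.
- The arm moves only by the tool carry_out, never from a script. Its argument "targets" is one flat list of numbers, 5 for each row, row after row: the closure in counts, from 0 (fully open) to 255 (shut), then the shift along the world's x, y, z in mm, then the turn about the world's z in degrees. A call has 1 to 20 rows; each row shifts and turns the commanded pose from where the row before left it; what a row does not reach is not made up. A row lasts 1/10 s, in which the tool goes at most 50 mm and 8.59 degrees, less where a joint would pass 70% of its speed; a pose out of reach is approached as far as the arm can. A call is refused whole if a number of a shift passes 50 or a number of a turn 8.59, either way. A call with a gripper value outside its range is refused whole. The fingers move at their own pace and stop on an object; "newtons" is the grip in N (left out, the last holds). Time passes only in rows, so rows that do not move let the fingers close. It gives the time, the measured TCP pose, the force, the opening and the grip force at its end, in the units of the state.
- bot.get_obs(): the state, without advancing time (a new reading comes with each control period).
- imaging.read_camera(name): name is "scene" or "side" or "wrist"; returns a dict with "frame" (384x512x3 uint8, red, green, blue), "fov_y" (degrees; the focal length in pixels is half the picture's height over the tangent of half this angle, whatever the lens; pixels are square), "cx", "cy" (the principal point, pixels), "pose" (4x4, takes a point from camera to world coordinates); the wrist camera has in their place "tool_from_camera" (4x4, takes a point from camera to tool coordinates, whose origin is the TCP and whose axes are the flange's). Camera axes: x right, y up, looking along -z (the intrinsics and any distortion apply to the point x, -y, -z); pixel columns grow to the right and rows downward; lengths in m; the calibration is good to about 2 mm. A picture is of the moment at which its call begins: read the wrist's pose just before it. There is no depth.
- bot.hand_in(): hands the job in; it is judged then, once.
The state is a dict: "t": time; "q": joint angles; "joint_vel": joint speeds; "joint_torque": joint torques, N m; "eef_pos": TCP position; "tool_rot": TCP orientation; "contact_force": force on the tool from outside, world axes, zero at the start; "torque": the same for the moment, N m; "gripper_width": opening from 0.0 (shut) to 1.0 (fully open); "grasp_force": force on a finger pad.
Only numpy, scipy, OpenCV 4.12 (cv2) and the standard library are available. Lean on these libraries where they do the work, as an engineer would, in place of code of your own. Each camera call takes 0.05 s, during which the arm holds its last target. There are 200 camera calls.

## Working session

There is one attempt and no reset: what is moved stays moved. The work goes in short steps, Python scripts to look and compute and a tool call to move; the robot and the scene stay as the last step left them, time stands still between calls to the robot, and variables do not carry over. Pictures are saved under pics/ and viewed, at most 11 in all, crops included, and the job is handed in when it is done.

Besides the shell and the picture viewer there is one more tool, called as a command line: name --argument value ..., lists and objects as JSON in quotes. carry_out: Moves the arm, as the interface text tells. Its arguments: {"type":"object","properties":{"targets":{"type":"array","items":{"type":"number"}},"newtons":{"type":"number"}},"required":["targets"]}

```bash
mkdir -p pics; cat > h.py <<'E'
from station import bot, imaging
import numpy as np, cv2
def snap(n,fn):
    o=bot.get_obs(); c=imaging.read_camera(n); c['obs']=o
    cv2.imwrite(f'pics/{fn}.png',c['frame'][:,:,::-1])
    import pickle; pickle.dump(c,open(f'pics/{fn}.pkl','wb')); return c
def load(fn):
    import pickle; return pickle.load(open(f'pics/{fn}.pkl','rb'))
def T(o):
    from scipy.spatial.transform import Rotation as R
    w,x,y,z=o['tool_rot']; M=np.eye(4); M[:3,:3]=R.from_quat([x,y,z,w]).as_matrix(); M[:3,3]=o['eef_pos']; return M
def pose(c):
    return c['pose'] if 'pose' in c else T(c['obs'])@c['tool_from_camera']
def ray(c,u,v):
    P=np.array(pose(c)); f=192/np.tan(np.radians(c['fov_y'])/2)
    d=P[:3,:3]@np.array([(u-c['cx'])/f,-(v-c['cy'])/f,-1]); return P[:3,3],d
def at(c,u,v,z):
    p,d=ray(c,u,v); return (p+d*(z-p[2])/d[2])
def proj(c,X):
    P=np.linalg.inv(np.array(pose(c))); f=192/np.tan(np.radians(c['fov_y'])/2)
    q=P[:3,:3]@np.array(X)+P[:3,3]; return c['cx']+f*q[0]/-q[2], c['cy']-f*q[1]/-q[2]
E
python3 - <<'E'
from h import *
for n in ['scene','side','wrist']:
    c=snap(n,n); print(n,c['fov_y'],c['cx'],c['cy'],[k for k in c if k not in('frame','obs')]); print(np.round(pose(c),3))
a=[cv2.imread(f'pics/{n}.png') for n in ['scene','side']]
print(bot.get_obs(),bot.grip_point_offset)
for n in ['scene','side','wrist']: cv2.imwrite(f'pics/{n}_b.png',cv2.resize(cv2.imread(f'pics/{n}.png'),(800,600),interpolation=cv2.INTER_CUBIC))
E
```

```text
scene 50.514409556292115 249.35983177662928 191.8731093818188 ['fov_y', 'cx', 'cy', 'pose']
[[-0.778 -0.465  0.422  1.009]
 [ 0.628 -0.573  0.526  0.548]
 [-0.003  0.674  0.738  0.882]
 [ 0.     0.     0.     1.   ]]
side 46.64703864179743 256.81149971088684 200.2758698354954 ['fov_y', 'cx', 'cy', 'pose']
[[ 0.928  0.262 -0.266  0.314]
 [-0.373  0.619 -0.691 -0.701]
 [-0.017  0.74   0.672  0.757]
 [ 0.     0.     0.     1.   ]]
wrist 59.89048520500733 255.1183337831806 193.42049082436478 ['fov_y', 'cx', 'cy', 'tool_from_camera']
[[ 0.442 -0.866 -0.232  0.239]
 [ 0.897  0.427  0.116  0.634]
 [-0.001 -0.259  0.966  0.374]
 [ 0.     0.     0.     1.   ]]
{'t': 0.15, 'q': array([-1.22108287,  0.4776631 ,  0.02238613,  1.55619843, -0.01149874,
        1.10928674, -0.08309419]), 'joint_vel': array([-0.0003864 , -0.00056214,  0.00167636, -0.00233793,  0.00019031,
       -0.0001185 , -0.00128794]), 'joint_torque': array([ 2.50870144e-03, -5.96924365e+01,  1.60981838e+00, -2.81489897e+01,
        1.25059148e-02,  6.51322422e-03,  2.76826984e-05]), 'eef_pos': array([0.2981724 , 0.60507773, 0.2305253 ]), 'tool_rot': array([-1.02699354e-04,  2.26918031e-01,  9.73913599e-01, -7.06016728e-04]), 'contact_force': array([-0.09809118, -0.27355467, -0.70004877]), 'torque': array([ 0.04236744,  0.03796554, -0.01368541]), 'grasp_force': 0.0, 'gripper_width': 1.0039098103805058} 0.0187
```

View pics/scene_b.png

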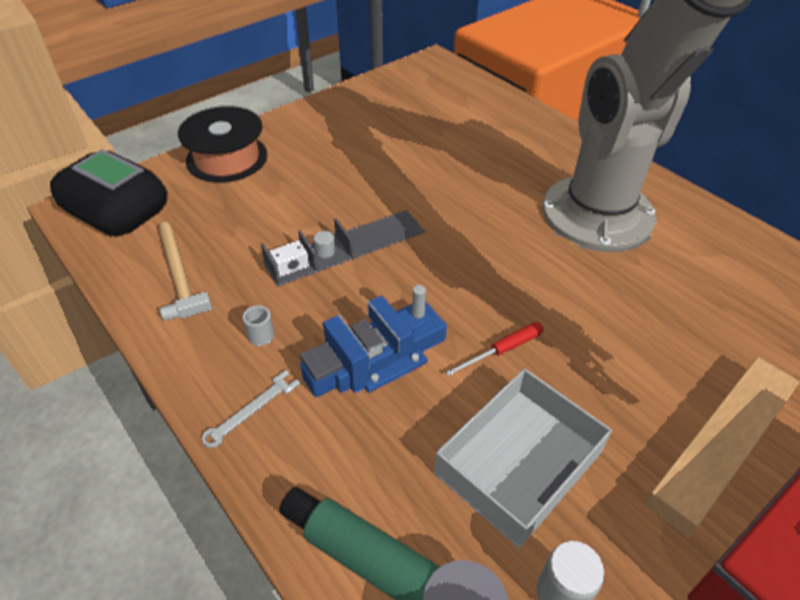

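View pics/side_b.png

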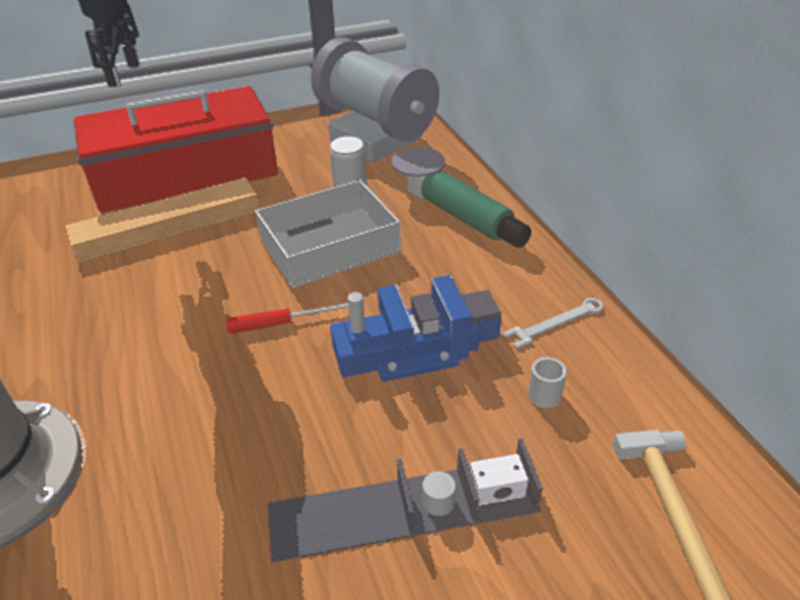

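Scene: vice in the middle with knob top at (420,290), offcut at (368,338); block in far bay (290,257), stub (324,243); bin at (522,455). Side view agrees: knob (355,297), offcut (427,313), block (498,478), bin (328,232).

```bash
python3 - <<'E'
from h import *
s,d=load('scene'),load('side')
k=.64
def p(n,c,u,v,z): print(n,np.round(at(c,u*k,v*k,z),3))
p('knob',s,420,290,.120);p('knob',d,355,297,.120)
p('offcut',s,370,332,.075);p('offcut',d,426,304,.075)
p('block',s,287,250,.042);p('block',d,498,468,.042)
p('stub',s,324,238,.042);p('stub',d,438,480,.042)
for uv in [(524,371),(610,432),(520,541),(436,460)]: p('bin',s,*uv,.065)
for uv in [(257,211),(361,184),(399,233),(294,280)]: p('bin',d,*uv,.065)
for uv in [(405,212),(425,232),(280,283)]: p('tray',s,*uv,.004)
for uv in [(270,503),(272,559),(540,511)]: p('tray',d,*uv,.004)
for uv in [(324,319),(367,388)]: p('fj',s,*uv,.087)
p('slot ',s,368,299,.087);p('strip',s,557,482,.008);p('strip',d,310,227,.008)
def crop(c,x,y,w,h,f): return cv2.resize(c['frame'][y:y+h,x:x+w,::-1],None,fx=f,fy=f,interpolation=cv2.INTER_CUBIC)
a=crop(s,185,180,105,75,5);b=crop(d,205,170,120,75,5)
A=np.zeros((600,800,3),np.uint8);
a=crop(s,185,180,100,75,4);b=crop(d,205,170,100,75,4);e=crop(s,165,130,100,75,4);g=crop(d,255,275,100,75,4)
cv2.imwrite('pics/c1.png',np.vstack([np.hstack([a,b]),np.hstack([e,g])]))
E
```

```text
knob [0.521 0.019 0.12 ]
knob [0.519 0.01  0.12 ]
offcut [0.618 0.008 0.075]
offcut [0.625 0.004 0.075]
block [ 0.601 -0.277  0.042]
block [ 0.601 -0.274  0.042]
stub [ 0.526 -0.26   0.042]
stub [ 0.526 -0.262  0.042]
bin [0.473 0.218 0.065]
bin [0.456 0.372 0.065]
bin [0.676 0.4   0.065]
bin [0.684 0.246 0.065]
bin [0.452 0.36  0.065]
bin [0.652 0.371 0.065]
bin [0.659 0.199 0.065]
bin [0.462 0.148 0.065]
tray [ 0.322 -0.255  0.004]
tray [ 0.331 -0.18   0.004]
tray [ 0.643 -0.245  0.004]
tray [ 0.331 -0.189  0.004]
tray [ 0.315 -0.263  0.004]
tray [ 0.634 -0.327  0.004]
fj [ 0.665 -0.054  0.087]
fj [0.694 0.099 0.087]
slot  [ 0.582 -0.043  0.087]
strip [0.546 0.364 0.008]
strip [0.543 0.356 0.008]
```

View pics/c1.png

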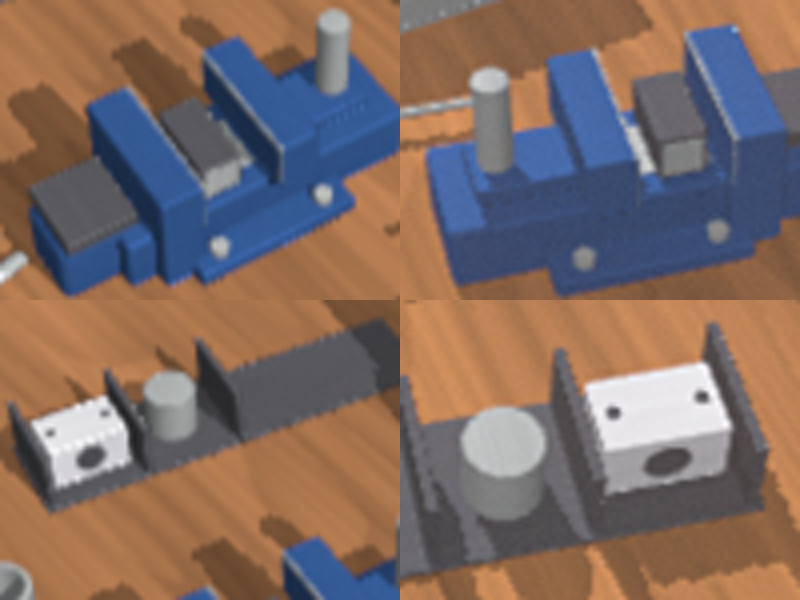

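Crops show the jaw faces' silver edges: scene (133,95)-(205,190) fixed, (205,55)-(283,180) sliding; side (687,35)-(737,165) fixed. Offcut top face corners about (160,110),(192,98),(243,155),(205,166) in the scene panel.

```bash
python3 - <<'E'
from h import *
s,d=load('scene'),load('side')
def q(n,c,X,Y,l,z): 
    for x,y in l: print(n,np.round(at(c,X+x/4-.4,Y+y/4-.4,z)[:2],4))
q('fixS',s,185,180,[(133,93),(207,193)],.087)
q('sliS',s,185,180,[(205,52),(283,180)],.087)
q('fixD',d,205,170,[(287,35),(338,163)],.087)
q('sliD',d,205,170,[(197,50)],.087)
q('offS',s,185,180,[(160,110),(192,98),(243,155),(205,166)],.075)
q('offD',d,205,170,[(235,80),(285,75),(303,135),(258,145)],.075)
q('knobS',s,185,180,[(333,20)],.12)
q('knobD',d,205,170,[(90,79)],.12)
q('blS',s,165,130,[(30,420-300),(107,400-300),(128,428-300),(50,452-300)],.042)
q('blD',d,255,275,[(584-400,382-300),(709-400,364-300),(731-400,423-300),(607-400,447-300)],.042)
E
```

```text
fixS [ 0.6418 -0.0403]
fixS [0.6542 0.0539]
sliS [ 0.5838 -0.0393]
sliS [0.6117 0.0755]
fixD [0.6505 0.0416]
fixD [ 0.6318 -0.0697]
sliD [0.5964 0.0496]
offS [ 0.6312 -0.0263]
offS [ 0.6089 -0.0213]
offS [0.6127 0.037 ]
offS [0.6368 0.0288]
offD [0.6119 0.0289]
offD [0.6406 0.0216]
offD [ 0.629  -0.0299]
offD [ 0.6024 -0.0277]
knobS [0.5204 0.015 ]
knobD [0.5194 0.0126]
blS [ 0.6269 -0.3005]
blS [ 0.5695 -0.2826]
blS [ 0.5745 -0.2466]
blS [ 0.6337 -0.2615]
blD [ 0.5732 -0.2514]
blD [ 0.6339 -0.2653]
blD [ 0.627  -0.2991]
blD [ 0.567  -0.2885]
```

carry_out --targets '[0,20,-37.5,1,1.1,0,20,-37.5,1,1.1,0,20,-37.5,1,1.1,0,20,-37.5,1,1.1,0,20,-37.5,1,1.1,0,20,-37.5,1,1.1,0,20,-37.5,1,1.1,0,20,-37.5,1,1.1,0,20,-37.5,0,1.1,0,20,-37.5,0,1.1,0,20,-37.5,0,1.1,0,20,-37.5,0,1.1,0,20,-37.5,0,1.1,0,20,-37.5,0,1.1,0,20,-37.5,0,1.1,0,17,-39,0,1.1,0,0,0,0,0,0,0,0,0,0,0,0,0,0,0]' --newtons 40

```text
t: 2.05
eef_pos: [0.6149, 0.0055, 0.239]
tool_rot: [-0.0, 0.074, 0.997, 0.0]
contact_force: [0.5, 1.3, -0.1]
gripper_width: 1.003
grasp_force: 0.0
```

```bash
python3 - <<'E'
from h import *
c=snap('wrist','w1'); print(np.round(T(c['obs']),3)); print(c['obs']['t'],c['obs']['contact_force'])
cv2.imwrite('pics/w1b.png',cv2.resize(cv2.imread('pics/w1.png'),(800,600),interpolation=cv2.INTER_CUBIC))
E
```

```text
[[-0.989  0.149 -0.001  0.615]
 [ 0.149  0.989  0.001  0.006]
 [ 0.001  0.001 -1.     0.239]
 [ 0.     0.     0.     1.   ]]
2.05 [ 0.49787285  1.34851798 -0.08436485]
```

View pics/w1b.png

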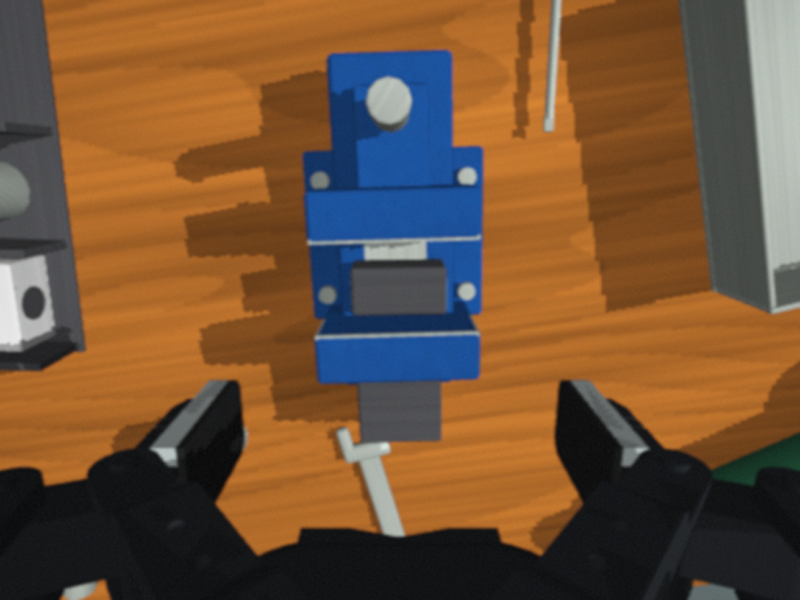

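The wrist view shows the offcut top face corners (354,270),(444,267),(446,314),(353,315), jaw face edges (316,337)-(480,333) fixed and (307,242)-(481,238) sliding, knob top (389,101).

```bash
python3 - <<'E'
from h import *
c=load('w1');k=.64
for n,z,l in [('off',.075,[(354,270),(444,267),(446,314),(353,315)]),('fix',.087,[(316,337),(480,333)]),('sli',.087,[(307,242),(481,238)]),('knob',.12,[(389,101)])]:
    P=np.array([at(c,u*k,v*k,z) for u,v in l]); print(n,np.round(P[:,:2],4).tolist(),'mean',P.mean(0).round(4))
    if len(l)>1: v=P[1]-P[0]; print('  len',np.linalg.norm(v),'yaw',np.degrees(np.arctan2(-v[0],v[1])))
E
```

```text
off [[0.6079, -0.0205], [0.6142, 0.0334], [0.6436, 0.0309], [0.6356, -0.0259]] mean [0.6253 0.0045 0.075 ]
  len 0.05419237208103779 yaw -6.637727194017854
fix [[0.6425, -0.0486], [0.6547, 0.0489]] mean [6.486e-01 2.000e-04 8.700e-02]
  len 0.09817581861216049 yaw -7.115838945503542
sli [[0.5856, -0.0428], [0.5982, 0.0556]] mean [0.5919 0.0064 0.087 ]
  len 0.09923603454149574 yaw -7.256732976642013
knob [[0.5216, 0.0151]] mean [0.5216 0.0151 0.12  ]
```

carry_out --targets '[0,3,-0.5,-30,0.5,0,3,-0.5,-30,0.5,0,4,0,-30,0.5,0,0,0,-30,0,0,0,0,-20,0,0,0,0,-20,0,0,0,0,-15,0,0,0,0,-10,0,0,0,0,-5,0,0,0,0,0,0,255,0,0,0,0,255,0,0,0,0,255,0,0,0,0,255,0,0,0,0,255,0,0,0,0,255,0,0,0,0,255,0,0,0,0]' --newtons 60

```text
t: 3.8
eef_pos: [0.6263, 0.0031, 0.0506]
tool_rot: [0.001, 0.062, 0.998, 0.0]
contact_force: [-0.3, 1.1, 5.5]
gripper_width: 0.671
grasp_force: 66.0
```

carry_out --targets '[255,0,0,8,0,255,0,0,15,0,255,0,0,25,0,255,0,0,30,0,255,0,0,30,0,255,0,0,12,0,255,-7,37,0,2,255,-7,37,0,2,255,-7,37,0,2,255,-7,37,0,2,255,-7,37,0,2,255,-7,37,0,2,255,-7,37,0,2,255,-7,37,0,0,255,0,0,0,0,255,0,0,0,0]'

```text
t: 5.4
eef_pos: [0.5682, 0.3001, 0.1686]
tool_rot: [-0.001, -0.061, 0.998, -0.0]
contact_force: [0.9, -0.8, -4.1]
gripper_width: 0.665
grasp_force: 65.2
```

```bash
python3 - <<'E'
from h import *
c=snap('wrist','w2'); print(np.round(T(c['obs']),3)); print(c['obs']['t'],c['obs']['contact_force'],c['obs']['gripper_width'])
cv2.imwrite('pics/w2b.png',cv2.resize(cv2.imread('pics/w2.png'),(800,600),interpolation=cv2.INTER_CUBIC))
E
```

```text
[[-0.992 -0.122 -0.001  0.568]
 [-0.122  0.992 -0.001  0.3  ]
 [ 0.001 -0.001 -1.     0.169]
 [ 0.     0.     0.     1.   ]]
5.4 [ 0.87941903 -0.82475955 -4.12309745] 0.6649912043176649
```

View pics/w2b.png

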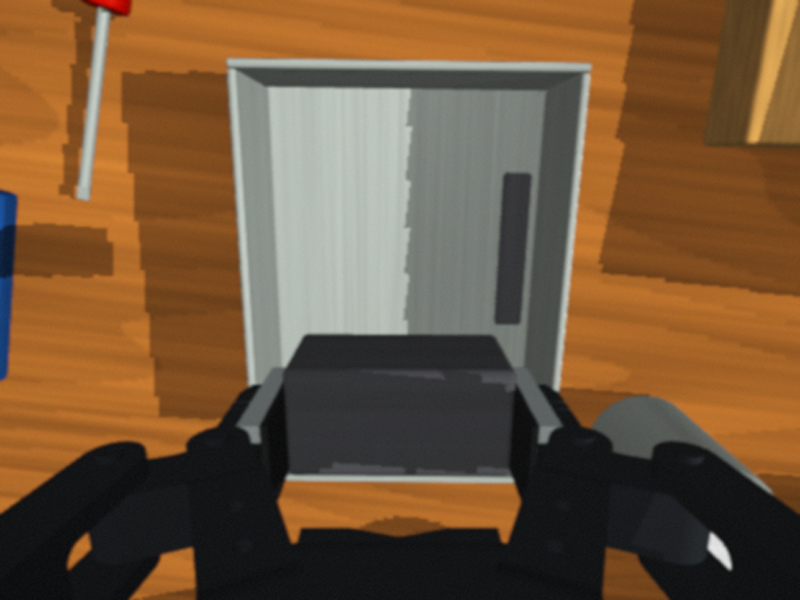

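Offcut held square over the bin: rim corners (229,62),(589,67), strip at (513,250) clear of the offcut. Lower and release.

carry_out --targets '[255,0,-3,-30,0,255,0,-3,-30,0,255,0,0,-30,0,255,0,0,-25,0,255,0,0,-20,0,255,0,0,-12,0,255,0,0,-6,0,255,0,0,-3,0,255,0,0,0,0,40,0,0,0,0,40,0,0,0,0,40,0,0,0,0,40,0,0,0,0]'

```text
t: 6.75
eef_pos: [0.5698, 0.2933, 0.014]
tool_rot: [0.001, -0.06, 0.998, 0.0]
contact_force: [0.0, 0.6, -0.6]
gripper_width: 0.838
grasp_force: 0.0
```

carry_out --targets '[40,0,0,15,0,40,0,0,35,0,40,0,0,45,0,40,0,0,45,0,0,2,-20,45,-1,0,2,-38,25,-1.2,0,2,-38,0,-1.3,0,2,-38,0,-1.3,0,2,-38,0,-1.3,0,2,-38,0,-1.3,0,2,-38,0,-1.3,0,2,-38,0,-1.3,0,2,-38,0,-1.3,0,2,-38,0,-1.3,0,2,-38,0,-1.3,0,2,-38,0,-1.3,0,2,-38,0,-1.3,0,3,-38,0,-1.3,0,3,-38,0,-0.7,0,0,-16,0,0]'

```text
t: 8.75
eef_pos: [0.6004, -0.2798, 0.2247]
tool_rot: [0.001, 0.104, 0.995, -0.001]
contact_force: [0.1, -0.9, 0.5]
gripper_width: 0.996
grasp_force: 0.0
```

carry_out --targets '[0,0,0,0,0,0,0,0,0,0]'

```text
t: 8.95
eef_pos: [0.6015, -0.2735, 0.2237]
tool_rot: [0.0, 0.101, 0.995, 0.001]
contact_force: [-0.3, 0.8, -0.0]
gripper_width: 0.999
grasp_force: 0.0
```

```bash
python3 - <<'E'
from h import *
c=snap('wrist','w3'); print(np.round(T(c['obs']),3)); print(c['obs']['t'],c['obs']['contact_force'],c['obs']['gripper_width'])
cv2.imwrite('pics/w3b.png',cv2.resize(cv2.imread('pics/w3.png'),(800,600),interpolation=cv2.INTER_CUBIC))
E
```

```text
[[-0.98   0.201  0.     0.602]
 [ 0.201  0.98   0.001 -0.273]
 [-0.     0.001 -1.     0.224]
 [ 0.     0.     0.     1.   ]]
8.95 [-0.34392617  0.79512657 -0.02619912] 0.9988152720601648
```

View pics/w3b.png

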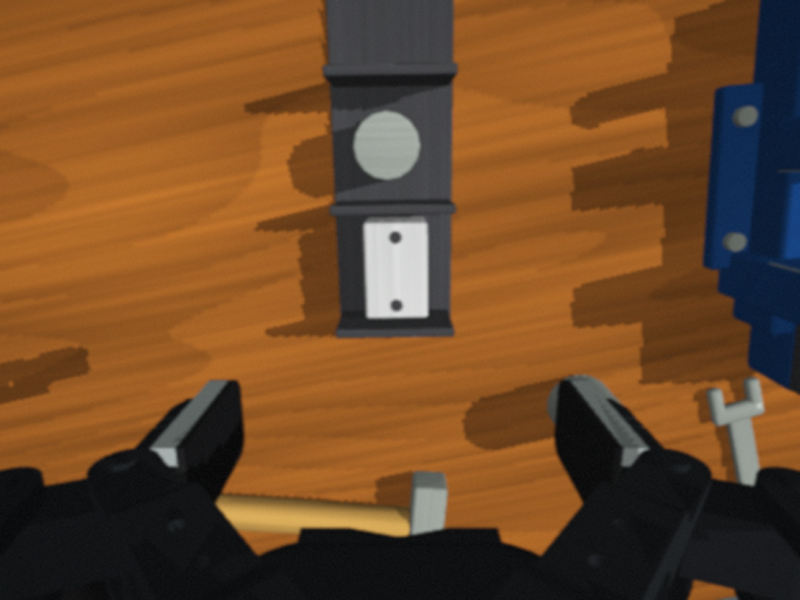

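Block top corners: (364,221),(427,219),(428,317),(367,318); bore not on top, block upright; end-plate edges visible at (393,209) and (395,331); stub at (387,145).

```bash
python3 - <<'E'
from h import *
c=load('w3');k=.64
P=np.array([at(c,u*k,v*k,.042) for u,v in [(364,221),(427,219),(428,317),(367,318)]])[:,:2]
print(P.round(4),P.mean(0)); a=(P[2]+P[3]-P[0]-P[1])/2; print(np.linalg.norm(a),np.degrees(np.arctan2(a[1],a[0])), np.linalg.norm(P[1]-P[0]))
p=at(c,387*k,145*k,.042);print(p); d=P.mean(0)-p[:2]; print(np.linalg.norm(d),np.degrees(np.arctan2(d[1],d[0])))
l=[at(c,454*k,70*k,.05),at(c,452*k,331*k,.05)]; d=l[1]-l[0];print('platesedge',l,np.degrees(np.arctan2(d[1],d[0])))
E
```

```text
[[ 0.5676 -0.2882]
 [ 0.5743 -0.2496]
 [ 0.6368 -0.2608]
 [ 0.6294 -0.3   ]] [ 0.60204502 -0.27464718]
0.06321217202581145 -10.50691341554068 0.03915013789958572
[ 0.52625667 -0.26481927  0.042     ]
0.07642291593337867 -7.388645492034091
platesedge [array([ 0.4944863 , -0.21931247,  0.05      ]), array([ 0.64666342, -0.24751628,  0.05      ])] -10.49979631792018
```

carry_out --targets '[0,0.5,-1,-35,0.6,0,0,0,-40,0.5,0,0,0,-40,0,0,0,0,-30,0,0,0,0,-25,0,0,0,0,-20,0,0,0,0,-13,0,0,0,0,-7,0,0,0,0,-3,0,0,0,0,0,0,255,0,0,0,0,255,0,0,0,0,255,0,0,0,0,255,0,0,0,0,255,0,0,0,0,255,0,0,0,0,255,0,0,0,0,255,0,0,0,0]' --newtons 60

```text
t: 10.8
eef_pos: [0.6024, -0.2762, 0.0111]
tool_rot: [0.001, 0.092, 0.996, -0.0]
contact_force: [-0.9, 1.0, 5.9]
gripper_width: 0.457
grasp_force: 62.2
```

carry_out --targets '[255,0,0,5,0,255,0,0,15,0,255,0,0,25,0,255,0,0,25,0,255,0,0,15,0,255,-15,3,0,0,255,-32,6,0,0,255,-32,6,0,0,255,-32,6,0,0,255,-32,6,0,0,255,-32,6,0,0,255,-16,3,0,0,255,0,0,0,0,255,0,0,0,0]'

```text
t: 12.2
eef_pos: [0.4115, -0.2402, 0.0958]
tool_rot: [0.001, 0.092, 0.996, -0.0]
contact_force: [0.1, -0.1, -3.3]
gripper_width: 0.454
grasp_force: 61.1
```

```bash
python3 - <<'E'
from h import *
o=bot.get_obs(); print(np.round(T(o),4)); print(o['q'].round(2),o['contact_force'],o['gripper_width'])
a=snap('side','s4');b=snap('scene','s5')
cv2.imwrite('pics/v4.png',np.hstack([cv2.resize(a['frame'][190:384,120:376,::-1],(400,303)),cv2.resize(b['frame'][100:294,130:386,::-1],(400,303))]))
E
```

```text
[[-9.831e-01  1.829e-01  1.400e-03  4.115e-01]
 [ 1.829e-01  9.831e-01 -3.000e-04 -2.402e-01]
 [-1.400e-03 -0.000e+00 -1.000e+00  9.580e-02]
 [ 0.000e+00  0.000e+00  0.000e+00  1.000e+00]]
[ 0.14  0.36  0.31  2.16 -0.18  0.65  1.96] [ 0.13400098 -0.12623924 -3.29363671] 0.4543658713293741
```

View pics/v4.png

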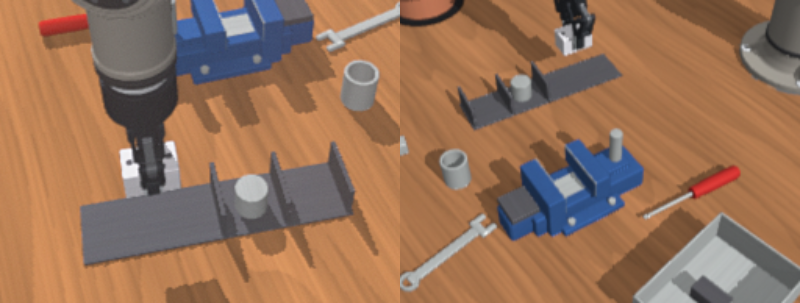

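carry_out --targets '[255,0,0,-25,0,255,0,0,-25,0,255,0,0,-15,0,255,0,0,-9,0,255,0,0,-5,0,255,0,0,-3,0,255,0,0,-2,0,255,0,0,0,0,255,0,0,0,0]'

```text
t: 13.2
eef_pos: [0.4112, -0.2401, 0.0117]
tool_rot: [0.0, 0.092, 0.996, -0.0]
contact_force: [0.3, 0.2, -3.1]
gripper_width: 0.456
grasp_force: 61.1
```

carry_out --targets '[255,0,0,-0.5,0,255,0,0,-0.5,0,255,0,0,0,0]'

```text
t: 13.5
eef_pos: [0.4111, -0.2401, 0.011]
tool_rot: [0.0, 0.092, 0.996, 0.0]
contact_force: [-2.0, 0.4, 6.1]
gripper_width: 0.459
grasp_force: 62.4
```

Touching. Release, rise, turn -90°, come down for the end grip.

carry_out --targets '[0,0,0,0,0,0,0,0,0,0,0,0,0,0,0,0,0,0,0,0,0,0,0,20,0,0,0,0,45,0,0,0,0,45,0,0,0,0,0,-8.5,0,0,0,0,-8.5,0,0,0,0,-8.5,0,0,0,0,-8.5,0,0,0,0,-8.5,0,0,0,0,-8.5,0,0,0,0,-8.5,0,0,0,0,-8.5,0,0,0,0,-8.5,0,0,0,0,-8.5,0,0,0,0,-5,0,0,0,0,0]'

```text
t: 15.4
eef_pos: [0.4108, -0.2398, 0.1202]
tool_rot: [-0.0, 0.769, 0.639, -0.0]
contact_force: [-1.2, 0.6, -0.9]
gripper_width: 0.999
grasp_force: 0.0
```

```bash
python3 - <<'E'
from h import *
c=snap('wrist','w6'); o=c['obs']; print(np.round(T(o),4)); print(o['q'].round(2),o['contact_force'],o['gripper_width'])
cv2.imwrite('pics/w6b.png',cv2.resize(cv2.imread('pics/w6.png'),(800,600),interpolation=cv2.INTER_CUBIC))
E
```

```text
[[ 1.832e-01  9.831e-01 -4.000e-04  4.108e-01]
 [ 9.831e-01 -1.832e-01 -2.000e-04 -2.398e-01]
 [-3.000e-04 -4.000e-04 -1.000e+00  1.202e-01]
 [ 0.000e+00  0.000e+00  0.000e+00  1.000e+00]]
[-0.2   0.38  0.73  2.16 -0.37  0.73  0.59] [-1.19547655  0.57008166 -0.8867824 ] 0.998921729306497
```

View pics/w6b.png

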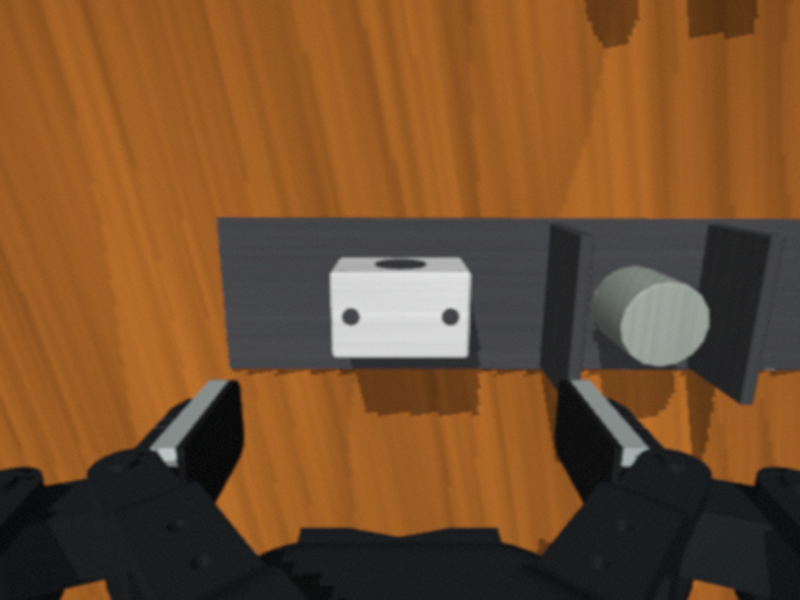

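Block upright on the apron, top corners (331,272),(470,271),(470,357),(332,358), centred at column 400: aligned. Grip its ends.

carry_out --targets '[0,0,0,-25,0,0,0,0,-30,0,0,0,0,-25,0,0,0,0,-15,0,0,0,0,-10,0,0,0,0,-5,0,0,0,0,0,0,255,0,0,0,0,255,0,0,0,0,255,0,0,0,0,255,0,0,0,0,255,0,0,0,0,255,0,0,0,0]'

```text
t: 16.75
eef_pos: [0.4114, -0.2402, 0.0113]
tool_rot: [0.001, 0.769, 0.639, 0.001]
contact_force: [-0.9, 0.9, 5.6]
gripper_width: 0.712
grasp_force: 65.2
```

carry_out --targets '[255,0,0,10,0,255,0,0,25,0,255,0,0,40,0,255,0,0,45,0,255,0,0,45,0,255,15,17.4,0,6.65,255,15,17.4,0,6.65,255,15,17.4,0,6.65,255,15,17.4,0,6.65,255,15,17.4,0,6.65,255,15,17.4,0,6.65,255,15,17.4,0,6.65,255,15,17.4,0,6.65,255,15,17.4,0,6.65,255,15,17.4,0,6.65,255,15,17.4,0,6.65,255,15,17.4,0,6.65,255,15,17.4,0,6.65,255,16,17.4,0,6.65,255,0,0,0,0]'

```text
t: 18.75
eef_pos: [0.6232, 0.0074, 0.1757]
tool_rot: [0.001, 0.061, 0.998, 0.001]
contact_force: [-0.7, 1.4, -3.1]
gripper_width: 0.715
grasp_force: 66.7
```

carry_out --targets '[255,0,0,0,0,255,0,0,0,0]'

```text
t: 18.95
eef_pos: [0.6209, 0.0024, 0.1754]
tool_rot: [-0.0, 0.066, 0.998, -0.001]
contact_force: [-0.9, -0.9, -3.6]
gripper_width: 0.713
grasp_force: 66.7
```

```bash
python3 - <<'E'
from h import *
c=snap('wrist','w7'); o=c['obs']; print(np.round(T(o),4)); print(o['q'].round(2),o['contact_force'],o['gripper_width'])
cv2.imwrite('pics/w7b.png',cv2.resize(cv2.imread('pics/w7.png'),(800,600),interpolation=cv2.INTER_CUBIC))
E
```

```text
[[-9.913e-01  1.314e-01 -8.000e-04  6.209e-01]
 [ 1.314e-01  9.913e-01 -1.000e-03  2.400e-03]
 [ 7.000e-04 -1.100e-03 -1.000e+00  1.754e-01]
 [ 0.000e+00  0.000e+00  0.000e+00  1.000e+00]]
[-0.35  0.46  0.33  1.76 -0.18  0.95  1.49] [-0.91118061 -0.88189041 -3.63895507] 0.7134417057945655
```

View pics/w7b.png

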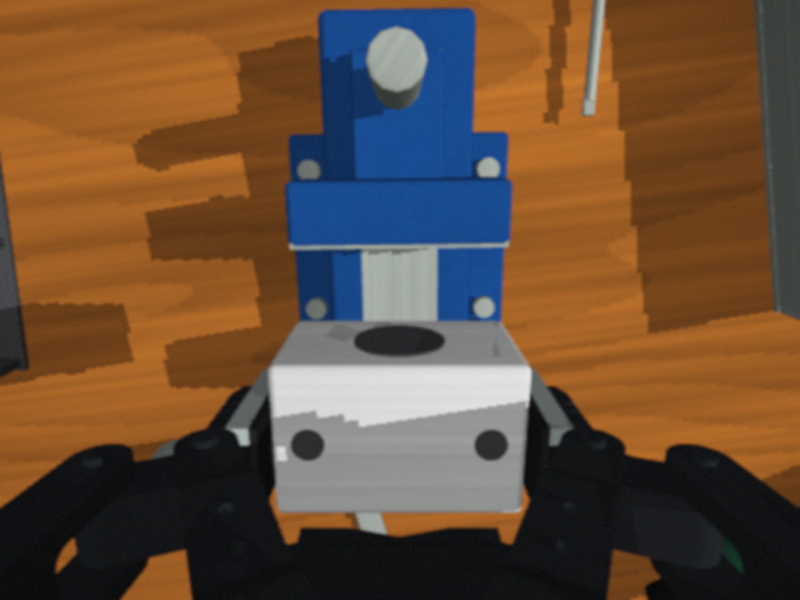

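Sliding-jaw face edge (289,246)-(509,244), midpoint column 399, parallel to the block, which is centred at 400: yaw and width alignment are right. Check the face x.

```bash
python3 - <<'E'
from h import *
c=load('w7');k=.64
P=[at(c,289*k,246*k,.087),at(c,509*k,244*k,.087)]; d=P[1]-P[0]
print(P,(P[0]+P[1])/2,np.degrees(np.arctan2(-d[0],d[1])),np.linalg.norm(d)); print('knob',at(c,397*k,60*k,.12))
E
```

```text
[array([ 0.58546251, -0.0425794 ,  0.087     ]), array([0.59757746, 0.05542794, 0.087     ])] [0.59151998 0.00642427 0.087     ] -7.046740286158228 0.09875328031367045
knob [0.52139772 0.01507557 0.12      ]
```

carry_out --targets '[255,0,0,-25,0,255,0,0,-30,0,255,0,0,-25,0,255,0,0,-18,0,255,0,0,-10,0,255,0,0,-6,0,255,0,0,-4,0,255,0,0,-2,0,255,0,0,0,0,255,0,0,0,0]'

```text
t: 20.0
eef_pos: [0.6223, 0.0036, 0.0559]
tool_rot: [0.001, 0.065, 0.998, 0.0]
contact_force: [0.5, 0.1, -3.4]
gripper_width: 0.714
grasp_force: 66.8
```

carry_out --targets '[255,0,0,-1,0,255,0,0,-0.5,0,255,0,0,0,0]'

```text
t: 20.3
eef_pos: [0.6218, 0.0036, 0.0538]
tool_rot: [-0.0, 0.065, 0.998, 0.0]
contact_force: [0.3, 0.5, -3.6]
gripper_width: 0.714
grasp_force: 66.8
```

carry_out --targets '[255,0,0,-0.5,0,255,0,0,-0.5,0,255,0,0,0,0]'

```text
t: 20.6
eef_pos: [0.6218, 0.0036, 0.0527]
tool_rot: [-0.0, 0.065, 0.998, 0.0]
contact_force: [-0.0, 0.8, -2.2]
gripper_width: 0.716
grasp_force: 66.8
```

carry_out --targets '[255,0,0,-0.5,0,255,0,0,0,0]'

```text
t: 20.8
eef_pos: [0.6219, 0.0036, 0.0524]
tool_rot: [0.0, 0.065, 0.998, 0.0]
contact_force: [-0.7, -0.2, -1.8]
gripper_width: 0.717
grasp_force: 66.7
```

carry_out --targets '[255,0,0,-0.4,0,255,0,0,0,0,20,0,0,0,0,20,0,0,0,0,20,0,0,0,0,0,0,0,0,0,0,0,0,15,0,0,0,0,30,0,0,0,0,40,0,0,0,0,40,0,255,0,0,0,0,255,-20,2,0,0,255,-35,4,0,0,255,-35,4,0,0,255,-35,4,0,0,255,-20,3.5,0,0,255,0,0,0,0,255,0,0,0,0]' --newtons 30

```text
t: 22.6
eef_pos: [0.4774, 0.0212, 0.1776]
tool_rot: [0.001, 0.065, 0.998, 0.0]
contact_force: [0.3, -0.2, 0.4]
gripper_width: 0.003
grasp_force: 0.0
```

```bash
python3 - <<'E'
from h import *
c=snap('scene','s8'); d=snap('side','s9');o=c['obs']; print(np.round(T(o),4)); print(o['contact_force'],o['gripper_width'])
cv2.imwrite('pics/v8.png',np.hstack([cv2.resize(c['frame'][155:265,175:295,::-1],(400,367),interpolation=2),cv2.resize(d['frame'][150:260,200:320,::-1],(400,367),interpolation=2)]))
E
```

```text
[[-9.916e-01  1.290e-01  1.600e-03  4.774e-01]
 [ 1.290e-01  9.916e-01  6.000e-04  2.120e-02]
 [-1.500e-03  8.000e-04 -1.000e+00  1.776e-01]
 [ 0.000e+00  0.000e+00  0.000e+00  1.000e+00]]
[ 0.30493006 -0.18067678  0.42781642] 0.0034331965312325756
```

View pics/v8.png

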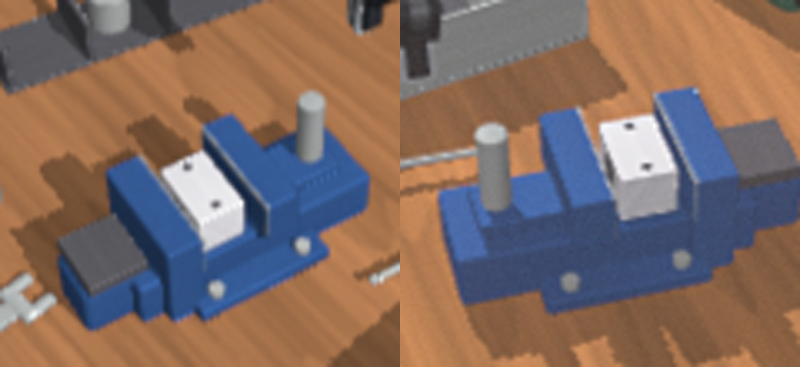

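Block is upright between the jaws, centred. Lower behind the knob and start pushing.

carry_out --targets '[255,0,0,-30,0,255,0,0,-35,0,255,0,0,-20,0,255,0,0,-7,0,255,0,0,0,0,255,5,-0.6,0,0,255,5,-0.6,0,0,255,3,-0.4,0,0,255,3,-0.4,0,0,255,3,-0.4,0,0,255,3,-0.4,0,0,255,0,0,0,0]'

```text
t: 23.9
eef_pos: [0.4992, 0.0182, 0.0849]
tool_rot: [0.0, 0.065, 0.998, -0.0]
contact_force: [-0.0, -0.2, 0.5]
gripper_width: 0.002
grasp_force: 0.0
```

carry_out --targets '[255,2,-0.25,0,0,255,2,-0.25,0,0,255,2,-0.25,0,0,255,0,0,0,0]'

```text
t: 24.3
eef_pos: [0.5047, 0.0175, 0.0847]
tool_rot: [-0.0, 0.065, 0.998, -0.0]
contact_force: [-2.5, -0.4, 0.9]
gripper_width: -0.002
grasp_force: 1.1
```

carry_out --targets '[255,1.5,-0.19,0,0,255,1.5,-0.19,0,0,255,1.5,-0.19,0,0,255,1.5,-0.19,0,0,255,1,-0.12,0,0,255,0,0,0,0]'

```text
t: 24.9
eef_pos: [0.511, 0.0167, 0.0847]
tool_rot: [-0.001, 0.065, 0.998, 0.0]
contact_force: [-5.3, 1.1, 3.0]
gripper_width: 0.001
grasp_force: 2.8
```

carry_out --targets '[255,1,-0.12,0,0,255,1,-0.12,0,0,255,0,0,0,0]'

```text
t: 25.2
eef_pos: [0.513, 0.0165, 0.0847]
tool_rot: [-0.001, 0.065, 0.998, -0.0]
contact_force: [-5.3, 1.2, 2.4]
gripper_width: -0.001
grasp_force: 2.8
```

Pushing jaw plus block now (5 N). Continue in small steps until the force rises.

carry_out --targets '[255,1,-0.12,0,0,255,1,-0.12,0,0,255,0,0,0,0]'

```text
t: 25.5
eef_pos: [0.514, 0.0164, 0.0847]
tool_rot: [-0.002, 0.065, 0.998, 0.0]
contact_force: [-8.3, 1.5, 6.7]
gripper_width: -0.002
grasp_force: 4.5
```

carry_out --targets '[255,0.7,-0.09,0,0,255,0.7,-0.09,0,0,255,0,0,0,0]'

```text
t: 25.8
eef_pos: [0.514, 0.0164, 0.0846]
tool_rot: [-0.003, 0.065, 0.998, 0.0]
contact_force: [-12.9, 1.8, 10.7]
gripper_width: -0.002
grasp_force: 6.7
```

carry_out --targets '[255,1,-0.12,0,0,255,1,-0.12,0,0,255,0,0,0,0]'

```text
t: 26.1
eef_pos: [0.5139, 0.0163, 0.0842]
tool_rot: [-0.005, 0.065, 0.998, 0.0]
contact_force: [-19.0, 2.2, 14.7]
gripper_width: 0.003
grasp_force: 9.3
```

carry_out --targets '[255,-1,0.12,0,0,255,-3,0.4,0,0,255,-8,1,0,0,255,-20,2.5,0,0,255,0,0,0,0,255,0,0,30,0,255,0,0,45,0,255,0,0,45,0,255,30,0,20,0,255,20,0,0,0,255,0,0,0,0,255,0,0,0,0]'

```text
t: 27.3
eef_pos: [0.5376, 0.0196, 0.2248]
tool_rot: [0.0, 0.065, 0.998, -0.0]
contact_force: [-0.4, -0.1, -0.3]
gripper_width: 0.0
grasp_force: 0.0
```

```bash
python3 - <<'E'
from h import *
w=snap('wrist','w10');c=snap('scene','s10'); d=snap('side','s11');o=c['obs']; print(o['eef_pos'],o['contact_force'])
W=cv2.resize(w['frame'][:,:,::-1],(400,300))
A=np.hstack([cv2.resize(c['frame'][155:245,175:295,::-1],(400,300),interpolation=2),cv2.resize(d['frame'][165:255,200:320,::-1],(400,300),interpolation=2)])
cv2.imwrite('pics/v10.png',np.vstack([A,np.hstack([W,cv2.resize(c['frame'][:,:,::-1],(400,300))])]))
E
```

```text
[0.53689293 0.01957255 0.2245033 ] [ 0.06796937  0.78652944 -1.05186219]
```

View pics/v10.png

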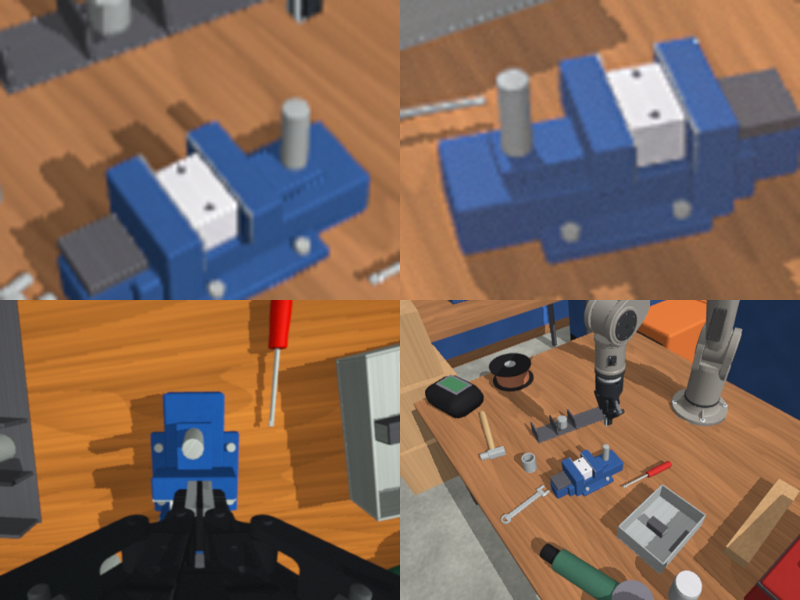

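The block is gripped square between both jaws, and the offcut is lying in the bin at (655,523). The stub, screwdriver and sleeve have not moved, so I'm handing in.

```bash
python3 -c "
from station import bot
print(bot.hand_in())"
```

```text
the job is handed in; nothing more can be done
None
```

The job is handed in, with no verdict shown: the offcut is in the scrap bin, the block is gripped square between the vice jaws, and the stub, screwdriver and sleeve look undisturbed in the last pictures (about 27 s on the robot's clock).

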